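Load the tape stand, smallest roll next to the blade

ROBOT

A 6-joint arm with a two-finger parallel gripper is mounted at the origin on a cart in front of the work surface, level with it; the furniture and walls round the work are solid. World frame = base frame: x ahead of the robot, y to its left, z up, the work surface at z = 0. Lengths are in m, angles in rad, forces in N, time in s.
With the tool pointing down it reaches from about 0.35 to 0.975 m from the base axis. Payload 4.9 kg.
Tool frame: the origin (TCP) lies midway between the tips of the shut fingers; the grasp point (between the pads) lies 19 mm behind it; z points along the fingers, y is the line along which they close (so a half turn about z gives the same grasp; the last joint's range is limited). The gripper opens to 85 mm and grips with 20 to 120 N. Pads are 22 mm wide; open, the fingers measure 114 mm over their backs; the gripper's body (76 mm by 85 mm) begins 54 mm behind the grasp point. The pads swing forward as they close: fully open they stand 13 mm farther back than shut.
Start: joints at [-1.309, 0.053, 1.613, -0, 1.476, -0.119], TCP at [0.232, -0.58, 0.231] pointing down, gripper open.
Joint ranges: [-3.01, 3.01], [-1.01, 2.22], [0.06, 2.58], [-1.02, 4.17], [0.09, 2.62], [-3.14, 3.14]. Speed limits (rad/s): [2.57, 2.57, 3.14, 3.14, 3.14, 3.14].

INTERFACE

Orientations are given as a rotation vector (axis times angle).
In Python, from station import ctrl gives the robot as it stands.
- The arm moves only by the shell command python3 -m handwheel 'ROWS' [FORCE]. ROWS is JSON, a list of rows, each an object with "gripper": the gripper command: -1 is fully open, 1 is shut, values between are in proportion; "offset": the shift along the tool's x, y, z in mm, a list of three; "rotation": the turn, a rotation vector about the tool's x, y, z in rad, a list of three. A call has exactly 8 rows; each row is the pose to reach, as a shift and turn from the pose commanded when the call began, along the tool's axes at that moment; what a row does not reach only later rows make up. A row lasts 1/8 s, in which the tool goes at most 62.5 mm and 10.7 degrees, less where a joint would pass 70% of its speed; a pose out of reach is approached as far as the arm can. A call with a gripper value outside its range is refused whole. The fingers move at their own pace and stop on an object; FORCE is the grip in N (left out, the last holds). Time passes only in rows, so rows that repeat a pose let the fingers close, or fill a call up. It gives the time, the measured TCP pose, the force, the opening and the grip force at its end, in the units of the state.
- ctrl.get_obs(): the state, without advancing time (a new reading comes with each control period).
- ctrl.get_image(name): name is "scene" or "top"; returns a dict with "image" (420x560x3 uint8, red, green, blue), "fovy" (degrees; the focal length in pixels is half the picture's height over the tangent of half this angle, whatever the lens; pixels are square), "cx", "cy" (the principal point, pixels), "xyz" and "attitude" of the camera in the world. Camera axes: x right, y up, looking along -z (the intrinsics and any distortion apply to the point x, -y, -z); pixel columns grow to the right and rows downward; lengths in m; the calibration is good to about 2 mm. A picture is of the moment at which its call begins. There is no depth.
- ctrl.finish_job(): hands the job in; it is judged then, once.
The state is a dict: "t": time; "q": joint angles; "dq": joint speeds; "effort": joint torques, N m; "tool_pos": TCP position; "tool_rot": TCP orientation; "contact_force": force on the tool from outside, world axes, zero at the start; "wrist_torque": the same for the moment, N m; "opening": finger opening in m; "grip_force": force on a finger pad.
Only numpy, scipy, OpenCV 4.12 (cv2) and the standard library are available. Lean on these libraries where they do the work, as an engineer would, in place of code of your own. Each camera call takes 0.05 s, during which the arm holds its last target. There are 200 camera calls.

TASK

Put the four part-used tape rolls on the posts of the tape stand in order of size, one flat on each post, so that the smallest roll stands next to the tear-off blade with the red guard and gets used up first, and the largest is at the far end. Do not disturb the petri dish with the film sample beside the stand.

Things in the scene. Friction and masses are not known exactly. Their poses are not given: they have to be found in the camera images.
- green_roll (a point): the smallest of the four part-used tape rolls, green: a ring 36 mm in outside diameter and 19 mm high on a brown cardboard core with a 24 mm bore right through; lies flat on the black worktop (z = 0) in front of the glass cover. The point is the centre of the roll, half-way up; z is the roll's axis. Weighs under 100 g.
- yellow_roll (a point): the second smallest of the four part-used tape rolls, yellow: a ring 43 mm in outside diameter and 19 mm high on a brown cardboard core with a 24 mm bore right through; lies flat on the black worktop (z = 0) in front of the glass cover. The point is the centre of the roll, half-way up; z is the roll's axis. Weighs under 100 g.
- blue_roll (a point): the second largest of the four part-used tape rolls, blue: a ring 50 mm in outside diameter and 19 mm high on a brown cardboard core with a 24 mm bore right through; lies flat on the black worktop (z = 0) in front of the glass cover. The point is the centre of the roll, half-way up; z is the roll's axis. Weighs under 100 g.
- brown_roll (a point): the largest of the four part-used tape rolls, orange-brown: a ring 57 mm in outside diameter and 19 mm high on a brown cardboard core with a 24 mm bore right through; lies flat on the black worktop (z = 0) in front of the glass cover. The point is the centre of the roll, half-way up; z is the roll's axis. Weighs under 100 g.
- post_1: the post at the left end (robot's view) of the tape stand, a fixed aluminium bar 300 x 54 mm lying on the glass cover, with four alike upright steel posts in a row, 66 mm apart. Post 8 mm thick with a rounded tip, 40 mm high above the bar; round its foot a black slip washer, 32 mm across and 2 mm thick, on which the roll lies. Origin: foot of the post, on the bar's top face (17 mm above the black worktop); z up, y along the row towards the left end.
- post_2: the second post from the left of the tape stand, a fixed aluminium bar 300 x 54 mm lying on the glass cover, with four alike upright steel posts in a row, 66 mm apart. Post 8 mm thick with a rounded tip, 40 mm high above the bar; round its foot a black slip washer, 32 mm across and 2 mm thick, on which the roll lies. Origin: foot of the post, on the bar's top face (17 mm above the black worktop); z up, y along the row towards the left end.
- post_3: the third post from the left of the tape stand, a fixed aluminium bar 300 x 54 mm lying on the glass cover, with four alike upright steel posts in a row, 66 mm apart. Post 8 mm thick with a rounded tip, 40 mm high above the bar; round its foot a black slip washer, 32 mm across and 2 mm thick, on which the roll lies. Origin: foot of the post, on the bar's top face (17 mm above the black worktop); z up, y along the row towards the left end.
- post_4: the post at the right end of the tape stand, a fixed aluminium bar 300 x 54 mm lying on the glass cover, with four alike upright steel posts in a row, 66 mm apart. Post 8 mm thick with a rounded tip, 40 mm high above the bar; round its foot a black slip washer, 32 mm across and 2 mm thick, on which the roll lies. Origin: foot of the post, on the bar's top face (17 mm above the black worktop); z up, y along the row towards the left end.
- blade: tear-off blade at one end of the tape stand, the left or the right end, 40 mm beyond the end post: an upright steel plate 46 mm wide across the bar, with a red guard along its top, 38 mm high above the bar; fixed. The other end has only a low black rubber stop, 10 mm high. Origin: on the bar's top face, under the middle of the plate.
- petri_dish: clear petri dish with a film sample, 66 mm across and 15 mm high, lying loose on the glass cover to the left of the stand, before the tall housing of the tester; not to be disturbed. Origin: centre of its underside.
Not all that is in view belongs to the job. What is shaped like the part that bears blue_roll but pink is not meant.

How it is judged:
At the end, for the whole second after the job is handed in: From the blade on, the posts carry the green, yellow, blue and brown roll, smallest to largest: each has its post through its bore (within 10 mm of its axis), lies flat (0.08 rad) down on the washer (centre 8 to 14.5 mm above the bar), released and at rest (((horizontal distance between blade and post_1 below 0.06 m and horizontal distance between green_roll and post_1 below 0.01 m and z of green_roll in the frame of post_1 between 0.008 and 0.0145 m and horizontal distance between yellow_roll and post_2 below 0.01 m and z of yellow_roll in the frame of post_2 between 0.008 and 0.0145 m and horizontal distance between blue_roll and post_3 below 0.01 m and z of blue_roll in the frame of post_3 between 0.008 and 0.0145 m and horizontal distance between brown_roll and post_4 below 0.01 m and z of brown_roll in the frame of post_4 between 0.008 and 0.0145 m) or (horizontal distance between blade and post_4 below 0.06 m and horizontal distance between green_roll and post_4 below 0.01 m and z of green_roll in the frame of post_4 between 0.008 and 0.0145 m and horizontal distance between yellow_roll and post_3 below 0.01 m and z of yellow_roll in the frame of post_3 between 0.008 and 0.0145 m and horizontal distance between blue_roll and post_2 below 0.01 m and z of blue_roll in the frame of post_2 between 0.008 and 0.0145 m and horizontal distance between brown_roll and post_1 below 0.01 m and z of brown_roll in the frame of post_1 between 0.008 and 0.0145 m)) and angle between the z axis of each of green_roll, yellow_roll, blue_roll, brown_roll and the z axis of post_1, either way round below 0.08 rad and linear speed of each of green_roll_body, yellow_roll_body, blue_roll_body, brown_roll_body below 0.02 m/s); the robot touches nothing.
It fails at once if the petri dish is pushed more than 15 mm from where it stood (distance of petri_dish from where it was at the start of the episode above 0.015 m).
It also fails if it takes over 112 s, if anything falls off the work surface, if the arm or the gripper's body presses on something with over 40 N, if the wrist force passes 120 N, or if a joint passes its speed limit or range.

## Working session

There is one attempt and no reset: what is moved stays moved. The work goes in short steps, Python scripts to look and compute and a shell command to move; the robot and the scene stay as the last step left them, time stands still between calls to the robot, and variables do not carry over. Pictures are saved under pics/ and viewed, at most 14 in all, crops included, and the job is handed in when it is done.

```bash
mkdir -p pics; ls
python3 - <<'E'
from station import ctrl
import cv2
print(ctrl.get_obs())
for n in("scene","top"):
    d=ctrl.get_image(n); cv2.imwrite(f"pics/{n}0.png",d["image"][:,:,::-1]); print({k:v for k,v in d.items() if k!="image"})
E
```

```text
pics
{'t': 0.0, 'q': array([-1.30900645e+00,  5.33264425e-02,  1.61430225e+00,  3.57214984e-05,
        1.47600990e+00, -1.18985166e-01]), 'dq': array([ 8.06221082e-04, -9.03290957e-04, -5.61292224e-04,  3.62240161e-05,
       -3.53611996e-04,  1.58580686e-04]), 'effort': array([-5.11965281e-04, -3.93688238e+01, -3.70175672e+01, -9.79650622e-05,
        7.12157664e-03,  8.62424713e-06]), 'tool_pos': array([ 0.23212968, -0.57961737,  0.23007695]), 'tool_rot': array([-3.08282180e+00, -5.94121260e-01,  1.73450693e-04]), 'contact_force': array([-0.35968676, -0.09503176,  0.51591604]), 'wrist_torque': array([ 0.0358509 ,  0.00301103, -0.05336504]), 'grip_force': 0.0, 'opening': 0.08559221856447645}
{'fovy': 49.72314202665973, 'cx': 277.89496812303025, 'cy': 205.57843381677606, 'xyz': array([-0.40602396, -0.75461526,  0.63244424]), 'attitude': array([ 0.94519964, -0.544804  , -0.98408672])}
{'fovy': 53.75956321596394, 'cx': 277.604357962702, 'cy': 210.54995578948967, 'xyz': array([ 0.30573798, -0.25555383,  0.9607215 ]), 'attitude': array([ 0.13386673, -0.164374  , -1.54717284])}
```

View pics/scene0.png

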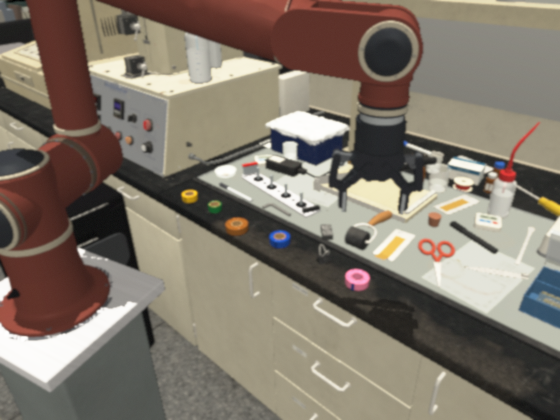

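View pics/top0.png

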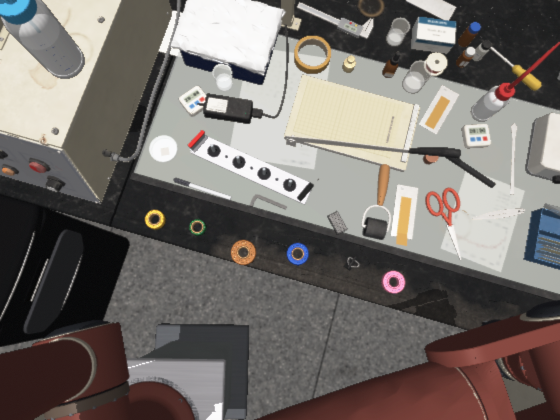

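The top view shows the red-guarded blade at (196,140), the left end, so post_1 is next to it. The posts' feet are near (214,150), (238,161), (264,173) and (290,185), and the dish is at (163,149). Ring-shaped candidates:
- Yellow (155,219), green (197,227), orange-brown (243,252) and blue (297,254) lie on the black worktop in front of the glass, as described.
- Pink (394,282) is the decoy.
- The large tan ring (312,54) is behind on the glass, so it isn't one of the four.

Next I'll confirm with an enlarged crop and measure.

```bash
cat > h.py <<'E'
import numpy as np,cv2
from scipy.spatial.transform import Rotation as R
def ray(d,u,v):
    f=210/np.tan(np.radians(d["fovy"]/2)); M=R.from_rotvec(d["attitude"]).as_matrix()
    return M@np.array([(u-d["cx"])/f,-(v-d["cy"])/f,-1.])
def atz(d,u,v,z):
    r=ray(d,u,v); return d["xyz"]+r*(z-d["xyz"][2])/r[2]
def proj(d,p):
    f=210/np.tan(np.radians(d["fovy"]/2)); c=R.from_rotvec(d["attitude"]).as_matrix().T@(np.array(p)-d["xyz"])
    return d["cx"]-f*c[0]/c[2], d["cy"]+f*c[1]/c[2]
RNG={"green":(45,85),"yellow":(22,32),"blue":(105,125),"brown":(8,17)}
def rolls(d,win,z=.019):
    hsv=cv2.cvtColor(d["image"],cv2.COLOR_RGB2HSV); out={}
    for n,(u,v,r) in win.items():
        lo,hi=RNG[n]; m=cv2.inRange(hsv,(lo,110,60),(hi,255,255)); w=np.zeros_like(m); cv2.circle(w,(u,v),r,255,-1); m&=w
        pts=cv2.findNonZero(m)
        (cu,cv_),rad=cv2.minEnclosingCircle(pts); el=cv2.fitEllipse(cv2.convexHull(pts))
        p=atz(d,*el[0],z); q=atz(d,el[0][0]+rad,el[0][1],z)
        out[n]=p; print(n,len(pts),np.round(el[0],1),np.round(el[1],1),"p",p.round(4),"diam",round(2*np.linalg.norm(q-p),4))
    return out
E
python3 - <<'E'
from station import ctrl
from h import *
d=ctrl.get_image("top"); s=ctrl.get_image("scene")
a=rolls(d,{"yellow":(155,219,18),"green":(197,227,16),"brown":(243,252,20),"blue":(297,254,20)},.014)
print("scene"); b=rolls(s,{"yellow":(190,196,14),"green":(214,207,14),"brown":(237,225,16),"blue":(280,239,16)},.014)
for n in a: print(n,"top->scene px",np.round(proj(s,a[n]),1))
cv2.imwrite("pics/c1.png",cv2.resize(d["image"][120:300,130:350,::-1],None,fx=3.6,fy=3.3,interpolation=cv2.INTER_CUBIC)[:600,:800])
cv2.imwrite("pics/c2.png",cv2.resize(s["image"][150:250,180:340,::-1],None,fx=5,fy=5,interpolation=cv2.INTER_CUBIC))
E
```

```text
yellow 105 [153.9 218.6] [16.6 17.9] p [0.4636 0.0122 0.014 ] diam 0.0412
green 46 [196.8 226.6] [15.6 16.3] p [ 0.447  -0.0873  0.014 ] diam 0.0377
brown 433 [243. 252.] [25.3 25.5] p [ 0.3906 -0.1952  0.014 ] diam 0.0588
blue 271 [297.2 253.3] [22.5 22.8] p [ 0.3897 -0.3189  0.014 ] diam 0.0531
scene
yellow 118 [189.4 195.2] [14.1 15.9] p [0.4604 0.009  0.014 ] diam 0.0452
green 78 [214.4 207. ] [12.4 13.4] p [ 0.4376 -0.0933  0.014 ] diam 0.0369
brown 398 [236.3 225.7] [20.3 25.3] p [ 0.3854 -0.1973  0.014 ] diam 0.0628
blue 262 [279.4 238.3] [19.3 22.5] p [ 0.3848 -0.3209  0.014 ] diam 0.0544
yellow top->scene px [189.2 194.4]
green top->scene px [214.6 204.9]
brown top->scene px [236.7 224.5]
blue top->scene px [279.6 237.1]
```

View pics/c1.png

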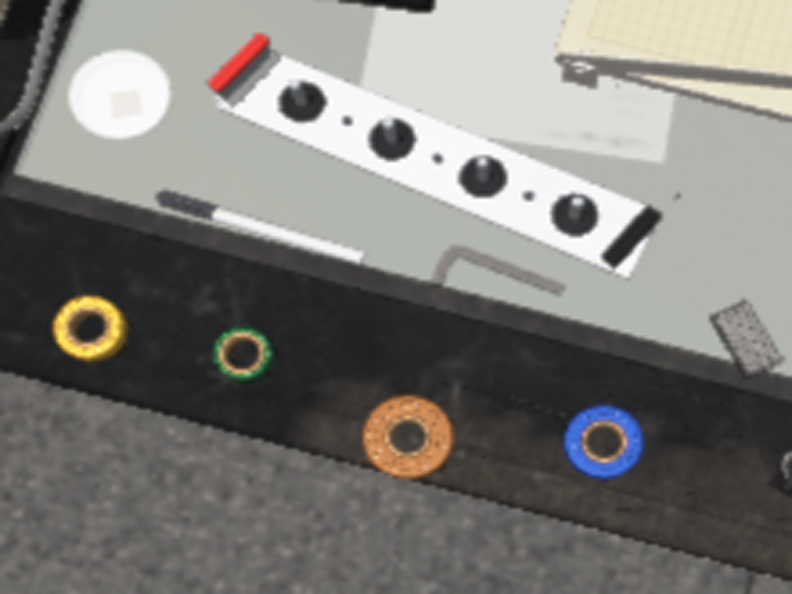

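View pics/c2.png

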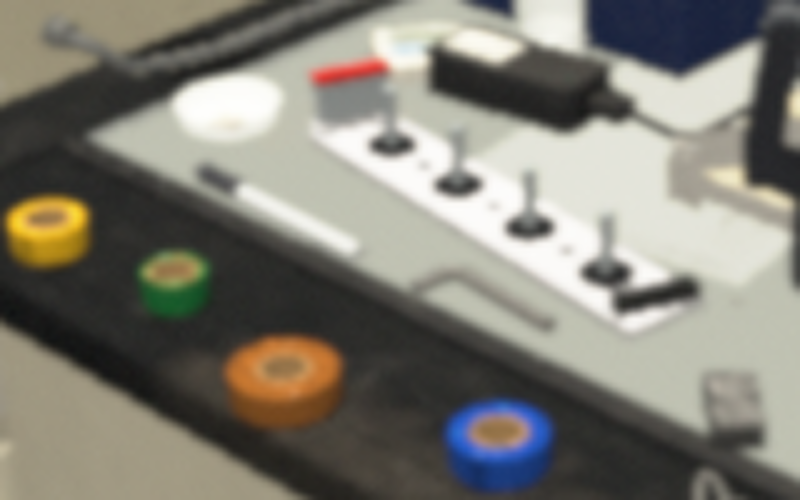

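The crops confirm the blade and red guard at the left end beyond post_1, the four rolls in front, and the dish clear to the left. The rolls' outside diameters come out right. Now the posts.

```bash
cat >> h.py <<'E'
def off(obs,tgt):
    M=R.from_rotvec(obs["tool_rot"]).as_matrix(); return (M.T@(np.array(tgt)-obs["tool_pos"])*1000).round(1)
E
python3 - <<'E'
from station import ctrl
from h import *
d=ctrl.get_image("top"); s=ctrl.get_image("scene")
rolls(d,{"yellow":(155,219,18),"green":(197,227,16),"brown":(243,252,20),"blue":(297,254,20)},.0095)
g=cv2.cvtColor(d["image"],cv2.COLOR_RGB2GRAY); P=[]
for u,v in[(213.9,150.6),(238.6,162.1),(264.2,173.6),(289.7,184.8)]:
    P.append(atz(d,u,v,.019)); print(P[-1].round(4),"scene foot px",np.round(proj(s,P[-1]),1))
P=np.array(P); print(np.linalg.norm(np.diff(P,axis=0),axis=1))
e=P[0]-P[3]; e/=np.linalg.norm(e); c=P.mean(0)
for k in(1.5,.5,-.5,-1.5): print("post",(c+k*.066*e).round(4))
a=np.arctan2(e[1],e[0]); print("row angle",a,"blade",(c+.139*e).round(3), "dish",atz(d,163,149,.012).round(3))
o=ctrl.get_obs(); M=R.from_rotvec(o["tool_rot"]).as_matrix(); print(M.round(3))
# tool y perpendicular to row; tool x along +-row
for sgn in(1,-1):
    x=sgn*e*[1,1,0]; x/=np.linalg.norm(x); z=np.array([0,0,-1.]); W=np.c_[x,np.cross(z,x),z]; print(sgn,R.from_matrix(M.T@W).as_rotvec().round(3))
E
```

```text
yellow 106 [153.9 218.6] [16.6 17.9] p [0.4643 0.0135 0.0095] diam 0.0414
green 46 [196.8 226.6] [15.6 16.3] p [ 0.4477 -0.0865  0.0095] diam 0.0378
brown 432 [243. 252.] [25.3 25.5] p [ 0.391  -0.1949  0.0095] diam 0.0591
blue 271 [297.2 253.3] [22.5 22.8] p [ 0.3901 -0.3192  0.0095] diam 0.0533
[ 0.6292 -0.1188  0.019 ] scene foot px [258.3 178.4]
[ 0.6021 -0.1783  0.019 ] scene foot px [271.3 186.3]
[ 0.5753 -0.2394  0.019 ] scene foot px [285.8 194.9]
[ 0.5495 -0.2998  0.019 ] scene foot px [301.2 203.9]
[0.06534961 0.06672317 0.06567156]
post [ 0.629  -0.1185  0.019 ]
post [ 0.6024 -0.1789  0.019 ]
post [ 0.5757 -0.2393  0.019 ]
post [ 0.5491 -0.2997  0.019 ]
row angle 1.1557818385739627 blade [ 0.645 -0.082  0.019] dish [0.633 0.003 0.012]
[[ 0.928  0.372 -0.   ]
 [ 0.372 -0.928  0.001]
 [ 0.    -0.001 -1.   ]]
1 [-0.001 -0.    -0.775]
-1 [-0.000e+00  1.000e-03  2.367e+00]
```

```bash
cat > t.py <<'E'
import sys
from station import ctrl
from h import *
o=ctrl.get_obs(); print("off",off(o,[float(a) for a in sys.argv[1:4]]),"t",o["t"].round(2) if hasattr(o["t"],"round") else o["t"])
E
python3 t.py .391 -.1945 .11
```

```text
off [ 290.7 -298.8  121.1] t 0.3
```

```bash
python3 -m handwheel '[{"gripper":-1,"offset":[36,-37,15],"rotation":[0,0,-0.1]},{"gripper":-1,"offset":[73,-75,30],"rotation":[0,0,-0.2]},{"gripper":-1,"offset":[109,-112,45],"rotation":[0,0,-0.3]},{"gripper":-1,"offset":[145,-150,60],"rotation":[0,0,-0.4]},{"gripper":-1,"offset":[182,-187,75],"rotation":[0,0,-0.5]},{"gripper":-1,"offset":[218,-224,90],"rotation":[0,0,-0.6]},{"gripper":-1,"offset":[254,-262,105],"rotation":[0,0,-0.7]},{"gripper":-1,"offset":[291,-299,121],"rotation":[0,0,-0.775]}]' 30; python3 t.py .391 -.1945 .004
```

```text
t: 1.3
tool_pos: [0.3918, -0.193, 0.1102]
tool_rot: [2.628, 1.718, 0.001]
contact_force: [1.2, -0.4, 0.8]
opening: 0.0856
grip_force: 0.0
off [ -1.7  -0.3 106.2] t 1.3
```

```bash
python3 -m handwheel '[{"gripper":-1,"offset":[-1.5,0,40],"rotation":[0,0,0]},{"gripper":-1,"offset":[-1.5,0,75],"rotation":[0,0,0]},{"gripper":-1,"offset":[-1.5,0,100],"rotation":[0,0,0]},{"gripper":-1,"offset":[-1.5,0,106],"rotation":[0,0,0]},{"gripper":-1,"offset":[-1.5,0,106],"rotation":[0,0,0]},{"gripper":0.2,"offset":[-1.5,0,106],"rotation":[0,0,0]},{"gripper":0.2,"offset":[-1.5,0,106],"rotation":[0,0,0]},{"gripper":0.2,"offset":[-1.5,0,106],"rotation":[0,0,0]}]' 30
python3 - <<'E'
from station import ctrl
from h import *
d=ctrl.get_image("top");cv2.imwrite("pics/g1.png",cv2.resize(d["image"][150:300,130:330,::-1],None,fx=3,fy=3))
d=ctrl.get_image("scene");cv2.imwrite("pics/g1s.png",cv2.resize(d["image"][130:260,150:320,::-1],None,fx=4,fy=4))
E
```

```text
t: 2.3
tool_pos: [0.3916, -0.1966, 0.0061]
tool_rot: [2.63, 1.715, 0.001]
contact_force: [-2.0, 1.0, 5.7]
opening: 0.0555
grip_force: 30.8
```

View pics/g1s.png

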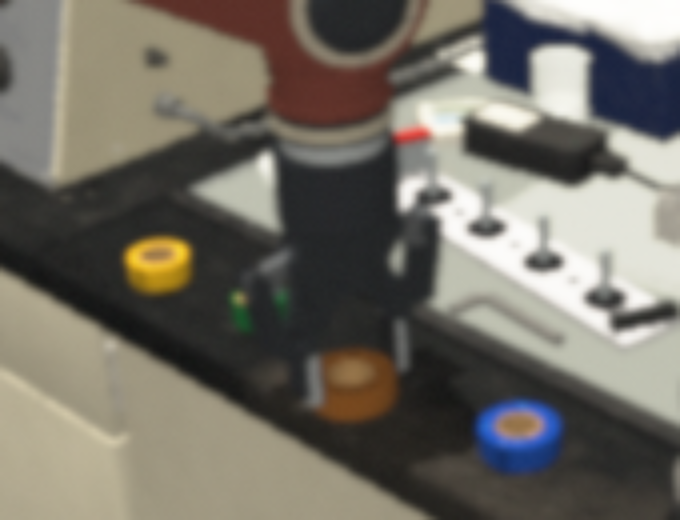

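Brown (crop ~(350,385)) is held between the pads, opening 55 mm. Lifting and carrying to post_4.

```bash
python3 -m handwheel '[{"gripper":0.2,"offset":[0,0,-40],"rotation":[0,0,0]},{"gripper":0.2,"offset":[0,0,-80],"rotation":[0,0,0]},{"gripper":0.2,"offset":[-5,35,-95],"rotation":[0,0,0]},{"gripper":0.2,"offset":[-12,80,-95],"rotation":[0,0,0]},{"gripper":0.2,"offset":[-20,125,-95],"rotation":[0,0,0]},{"gripper":0.2,"offset":[-27,165,-95],"rotation":[0,0,0]},{"gripper":0.2,"offset":[-30.5,186,-95],"rotation":[0,0,0]},{"gripper":0.2,"offset":[-30.5,186,-95],"rotation":[0,0,0]}]'; python3 t.py .5491 -.2997 .026;  python3 - <<'E'
from station import ctrl
from h import *
d=ctrl.get_image("top");cv2.imwrite("pics/g2.png",cv2.resize(d["image"][110:250,180:360,::-1],None,fx=4,fy=4))
d=ctrl.get_image("scene");cv2.imwrite("pics/g2s.png",cv2.resize(d["image"][130:260,220:390,::-1],None,fx=4,fy=4))
E
```

```text
t: 3.4
tool_pos: [0.5496, -0.2996, 0.0999]
tool_rot: [2.631, 1.715, 0.001]
contact_force: [-1.0, -0.2, -1.5]
opening: 0.0557
grip_force: 32.4
off [-0.3 -0.5 73.9] t 3.4
```

View pics/g2s.png

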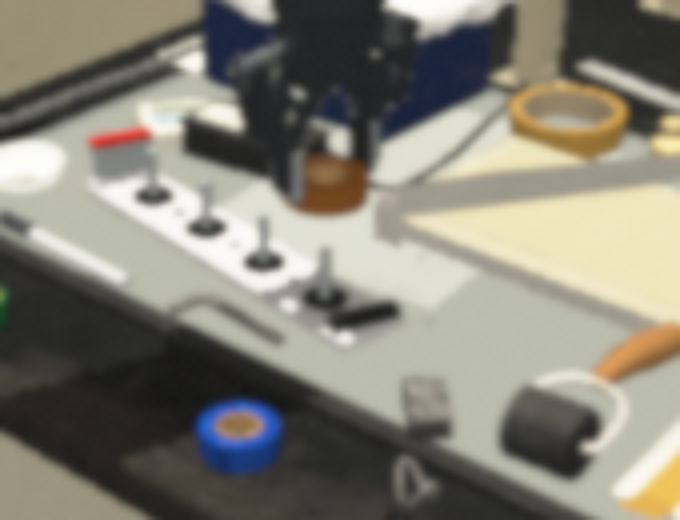

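Brown sits level above post_4: roll (326,185) over post tip (324,252). Lowering and releasing.

```bash
python3 -m handwheel '[{"gripper":0.2,"offset":[0,-0.5,25],"rotation":[0,0,0]},{"gripper":0.2,"offset":[0,-0.5,45],"rotation":[0,0,0]},{"gripper":0.2,"offset":[0,-0.5,60],"rotation":[0,0,0]},{"gripper":0.2,"offset":[0,-0.5,70],"rotation":[0,0,0]},{"gripper":0.2,"offset":[0,-0.5,73],"rotation":[0,0,0]},{"gripper":0.2,"offset":[0,-0.5,73],"rotation":[0,0,0]},{"gripper":-0.2,"offset":[0,-0.5,73],"rotation":[0,0,0]},{"gripper":-0.8,"offset":[0,-0.5,73],"rotation":[0,0,0]}]'; python3 t.py .39 -.319 .1
```

```text
t: 4.5
tool_pos: [0.5487, -0.2989, 0.0271]
tool_rot: [2.63, 1.715, 0.001]
contact_force: [-0.2, -0.2, -0.4]
opening: 0.0719
grip_force: 0.0
off [ -82.4 -137.   -73. ] t 4.5
```

```bash
python3 -m handwheel '[{"gripper":-0.8,"offset":[0,0,-30],"rotation":[0,0,0]},{"gripper":-0.8,"offset":[0,0,-65],"rotation":[0,0,0]},{"gripper":-0.8,"offset":[-15,-25,-75],"rotation":[0,0,0]},{"gripper":-0.8,"offset":[-40,-65,-75],"rotation":[0,0,0]},{"gripper":-0.8,"offset":[-65,-110,-75],"rotation":[0,0,0]},{"gripper":-0.8,"offset":[-82,-137,-75],"rotation":[0,0,0]},{"gripper":-0.8,"offset":[-82,-137,-75],"rotation":[0,0,0]},{"gripper":-0.8,"offset":[-82,-137,-75],"rotation":[0,0,0]}]'; python3 t.py .39 -.3188 .005
python3 - <<'E'
from station import ctrl
from h import *
d=ctrl.get_image("scene");cv2.imwrite("pics/g3s.png",cv2.resize(d["image"][130:260,220:390,::-1],None,fx=4,fy=4))
E
```

```text
t: 5.5
tool_pos: [0.3904, -0.3187, 0.102]
tool_rot: [2.63, 1.715, 0.001]
contact_force: [-0.2, -0.4, 0.2]
opening: 0.0772
grip_force: 0.0
off [-0.2 -0.5 97. ] t 5.5
```

View pics/g3s.png

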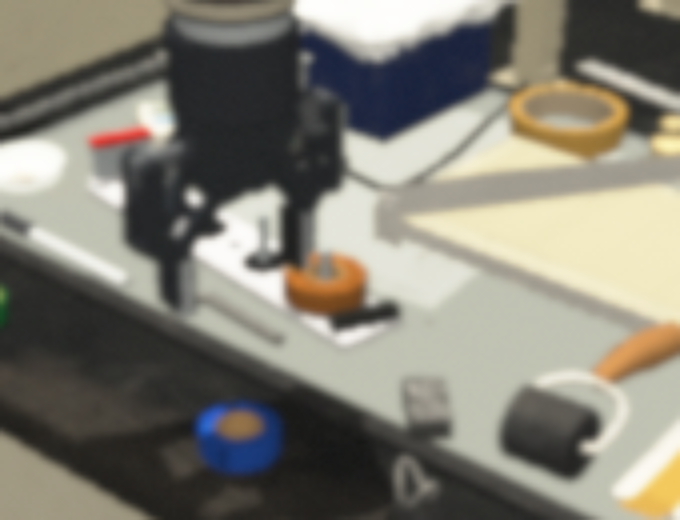

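Brown lies flat on post_4 at crop (326,283). Blue pick next.

```bash
python3 -m handwheel '[{"gripper":-0.8,"offset":[0,-0.5,40],"rotation":[0,0,0]},{"gripper":-0.8,"offset":[0,-0.5,75],"rotation":[0,0,0]},{"gripper":-0.8,"offset":[0,-0.5,94],"rotation":[0,0,0]},{"gripper":-0.8,"offset":[0,-0.5,97],"rotation":[0,0,0]},{"gripper":0.3,"offset":[0,-0.5,97],"rotation":[0,0,0]},{"gripper":0.3,"offset":[0,-0.5,97],"rotation":[0,0,0]},{"gripper":0.3,"offset":[0,-0.5,97],"rotation":[0,0,0]},{"gripper":0.3,"offset":[0,-0.5,97],"rotation":[0,0,0]}]'; python3 t.py .5757 -.2393 .1
```

```text
t: 6.55
tool_pos: [0.3904, -0.3191, 0.0059]
tool_rot: [2.629, 1.714, 0.002]
contact_force: [1.6, 1.5, 5.8]
opening: 0.0488
grip_force: 31.5
off [147.7 137.7 -93.8] t 6.55
```

```bash
python3 -m handwheel '[{"gripper":0.3,"offset":[0,0,-40],"rotation":[0,0,0]},{"gripper":0.3,"offset":[0,0,-80],"rotation":[0,0,0]},{"gripper":0.3,"offset":[25,24,-95],"rotation":[0,0,0]},{"gripper":0.3,"offset":[60,56,-95],"rotation":[0,0,0]},{"gripper":0.3,"offset":[95,90,-95],"rotation":[0,0,0]},{"gripper":0.3,"offset":[130,122,-95],"rotation":[0,0,0]},{"gripper":0.3,"offset":[147.5,137.5,-95],"rotation":[0,0,0]},{"gripper":0.3,"offset":[147.5,137.5,-95],"rotation":[0,0,0]}]'; python3 t.py .5757 -.2393 .026;  python3 - <<'E'
from station import ctrl
from h import *
s=ctrl.get_image("scene"); hull=rolls(s,{"blue":tuple(int(a) for a in proj(s,[.5757,-.2393,.105]))+(22,)},.1)
E
```

```text
t: 7.55
tool_pos: [0.5752, -0.2378, 0.0988]
tool_rot: [-2.629, -1.719, 0.001]
contact_force: [-0.5, -0.2, -1.0]
opening: 0.0491
grip_force: 31.5
off [-1.2  1.1 72.8] t 7.55
blue 127 [293.1 163. ] [14.2 30.6] p [ 0.6169 -0.2418  0.1   ] diam 0.0822
```

```bash
python3 -m handwheel '[{"gripper":0.3,"offset":[-1,1,25],"rotation":[0,0,0]},{"gripper":0.3,"offset":[-1,1,45],"rotation":[0,0,0]},{"gripper":0.3,"offset":[-1,1,60],"rotation":[0,0,0]},{"gripper":0.3,"offset":[-1,1,70],"rotation":[0,0,0]},{"gripper":0.3,"offset":[-1,1,73],"rotation":[0,0,0]},{"gripper":0.3,"offset":[-1,1,73],"rotation":[0,0,0]},{"gripper":-0.2,"offset":[-1,1,73],"rotation":[0,0,0]},{"gripper":-0.6,"offset":[-1,1,73],"rotation":[0,0,0]}]'; python3 t.py .464 .0138 .1
```

```text
t: 8.6
tool_pos: [0.5756, -0.2402, 0.0271]
tool_rot: [2.63, 1.716, 0.001]
contact_force: [0.5, 0.6, -0.2]
opening: 0.0672
grip_force: 0.0
off [ 187.4 -204.4  -73.2] t 8.6
```

```bash
python3 -m handwheel '[{"gripper":-0.7,"offset":[0,0,-30],"rotation":[0,0,0]},{"gripper":-0.7,"offset":[0,0,-70],"rotation":[0,0,0]},{"gripper":-0.7,"offset":[30,-33,-75],"rotation":[0,0,0]},{"gripper":-0.7,"offset":[68,-74,-75],"rotation":[0,0,0]},{"gripper":-0.7,"offset":[106,-116,-75],"rotation":[0,0,0]},{"gripper":-0.7,"offset":[144,-157,-75],"rotation":[0,0,0]},{"gripper":-0.7,"offset":[180,-196,-75],"rotation":[0,0,0]},{"gripper":-0.7,"offset":[187.5,-204.5,-75],"rotation":[0,0,0]}]'; python3 t.py .4645 .0138 .004
python3 - <<'E'
from station import ctrl
from h import *
d=ctrl.get_image("scene");cv2.imwrite("pics/g4s.png",cv2.resize(d["image"][130:260,170:340,::-1],None,fx=4,fy=4))
E
```

```text
t: 9.6
tool_pos: [0.4625, 0.0162, 0.1015]
tool_rot: [2.628, 1.72, 0.001]
contact_force: [-0.3, 0.3, -0.0]
opening: 0.0726
grip_force: 0.0
off [-1.4  2.8 97.5] t 9.6
```

View pics/g4s.png

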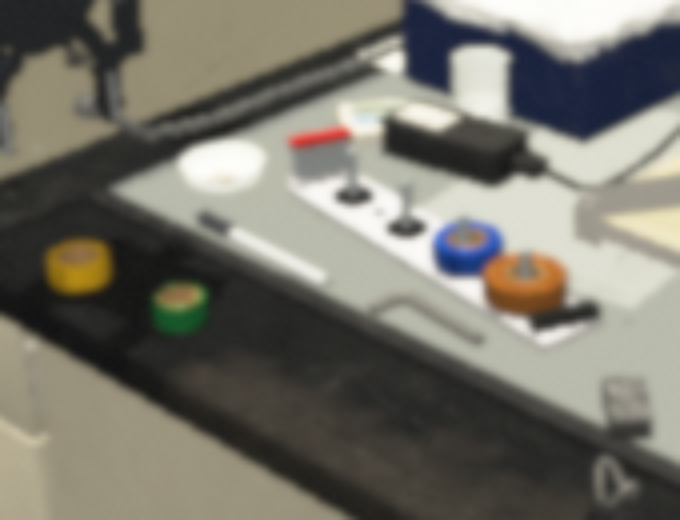

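Blue sits flat on post_3 at (468,245). Yellow pick; the lateral residual is only settling.

```bash
python3 -m handwheel '[{"gripper":-0.7,"offset":[0,0.5,40],"rotation":[0,0,0]},{"gripper":-0.7,"offset":[0,0.5,75],"rotation":[0,0,0]},{"gripper":-0.7,"offset":[0,0.5,94],"rotation":[0,0,0]},{"gripper":-0.7,"offset":[0,0.5,97],"rotation":[0,0,0]},{"gripper":0.4,"offset":[0,0.5,97],"rotation":[0,0,0]},{"gripper":0.4,"offset":[0,0.5,97],"rotation":[0,0,0]},{"gripper":0.4,"offset":[0,0.5,97],"rotation":[0,0,0]},{"gripper":0.4,"offset":[0,0.5,97],"rotation":[0,0,0]}]'; python3 t.py .6024 -.1789 .1
```

```text
t: 10.65
tool_pos: [0.4655, 0.0134, 0.0059]
tool_rot: [2.629, 1.715, 0.003]
contact_force: [-0.7, -1.7, 5.3]
opening: 0.0419
grip_force: 30.6
off [-120.8  203.1  -93.4] t 10.65
```

```bash
python3 -m handwheel '[{"gripper":0.4,"offset":[0,0,-40],"rotation":[0,0,0]},{"gripper":0.4,"offset":[0,0,-80],"rotation":[0,0,0]},{"gripper":0.4,"offset":[-20,34,-95],"rotation":[0,0,0]},{"gripper":0.4,"offset":[-47,79,-95],"rotation":[0,0,0]},{"gripper":0.4,"offset":[-74,124,-95],"rotation":[0,0,0]},{"gripper":0.4,"offset":[-101,169,-95],"rotation":[0,0,0]},{"gripper":0.4,"offset":[-120.5,203,-95],"rotation":[0,0,0]},{"gripper":0.4,"offset":[-120.5,203,-95],"rotation":[0,0,0]}]'; python3 t.py .6024 -.1789 .026
```

```text
t: 11.65
tool_pos: [0.6022, -0.1802, 0.0993]
tool_rot: [2.633, 1.713, 0.001]
contact_force: [0.0, 0.3, -0.1]
opening: 0.0419
grip_force: 30.8
off [ 1.3 -0.4 73.3] t 11.65
```

```bash
python3 -m handwheel '[{"gripper":0.4,"offset":[-0.5,0,25],"rotation":[0,0,0]},{"gripper":0.4,"offset":[-0.5,0,45],"rotation":[0,0,0]},{"gripper":0.4,"offset":[-0.5,0,60],"rotation":[0,0,0]},{"gripper":0.4,"offset":[-0.5,0,70],"rotation":[0,0,0]},{"gripper":0.4,"offset":[-0.5,0,73],"rotation":[0,0,0]},{"gripper":0.4,"offset":[-0.5,0,73],"rotation":[0,0,0]},{"gripper":0,"offset":[-0.5,0,73],"rotation":[0,0,0]},{"gripper":-0.5,"offset":[-0.5,0,73],"rotation":[0,0,0]}]'; python3 t.py .4465 -.0872 .1
```

```text
t: 12.65
tool_pos: [0.6015, -0.1789, 0.0271]
tool_rot: [2.631, 1.716, 0.001]
contact_force: [-0.9, 0.2, -0.1]
opening: 0.0597
grip_force: 0.0
off [  21.4 -178.7  -73.2] t 12.65
```

Now up and over to green.

```bash
python3 -m handwheel '[{"gripper":-0.6,"offset":[0,0,-30],"rotation":[0,0,0]},{"gripper":-0.6,"offset":[0,0,-70],"rotation":[0,0,0]},{"gripper":-0.6,"offset":[4,-30,-75],"rotation":[0,0,0]},{"gripper":-0.6,"offset":[9,-75,-75],"rotation":[0,0,0]},{"gripper":-0.6,"offset":[14,-120,-75],"rotation":[0,0,0]},{"gripper":-0.6,"offset":[19,-160,-75],"rotation":[0,0,0]},{"gripper":-0.6,"offset":[21.5,-178.5,-75],"rotation":[0,0,0]},{"gripper":-0.6,"offset":[21.5,-178.5,-75],"rotation":[0,0,0]}]'; python3 t.py .4465 -.0872 .004
python3 - <<'E'
from station import ctrl
from h import *
d=ctrl.get_image("scene");cv2.imwrite("pics/g5s.png",cv2.resize(d["image"][130:260,170:340,::-1],None,fx=4,fy=4))
RNG["green"]=(40,90); rolls(d,{"green":(214,207,14)},.0095)
E
```

```text
t: 13.65
tool_pos: [0.4459, -0.0866, 0.1016]
tool_rot: [2.63, 1.716, 0.001]
contact_force: [0.4, -0.9, 0.4]
opening: 0.0681
grip_force: 0.0
off [-0.3  0.7 97.6] t 13.65
green 74 [214.4 208.1] [ 8.5 13.6] p [ 0.4387 -0.0922  0.0095] diam 0.0343
```

View pics/g5s.png

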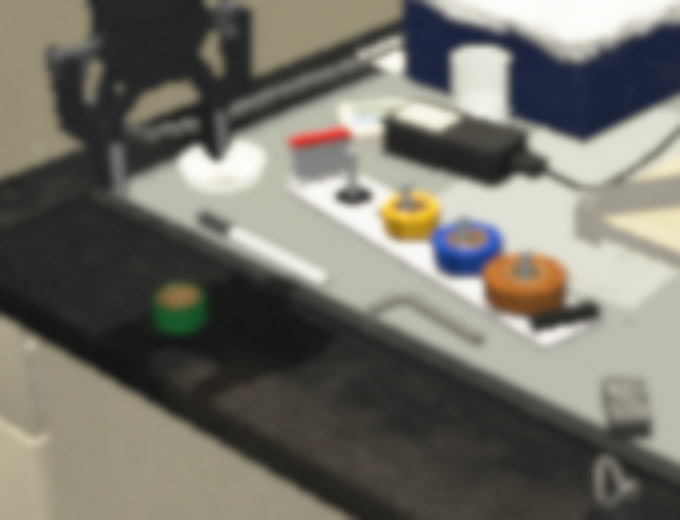

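Yellow is on post_2 at (410,213), flat, and green is at (180,308) undisturbed. Green pick next.

```bash
python3 -m handwheel '[{"gripper":-0.6,"offset":[0,0.5,40],"rotation":[0,0,0]},{"gripper":-0.6,"offset":[0,0.5,75],"rotation":[0,0,0]},{"gripper":-0.6,"offset":[0,0.5,94],"rotation":[0,0,0]},{"gripper":-0.6,"offset":[0,0.5,97],"rotation":[0,0,0]},{"gripper":0.5,"offset":[0,0.5,97],"rotation":[0,0,0]},{"gripper":0.5,"offset":[0,0.5,97],"rotation":[0,0,0]},{"gripper":0.5,"offset":[0,0.5,97],"rotation":[0,0,0]},{"gripper":0.5,"offset":[0,0.5,97],"rotation":[0,0,0]}]'; python3 t.py .629 -.1185 .1
```

```text
t: 14.7
tool_pos: [0.4482, -0.0878, 0.0058]
tool_rot: [2.629, 1.715, 0.003]
contact_force: [-0.1, -0.4, 6.1]
opening: 0.0348
grip_force: 30.1
off [ 44.8 178.2 -93.6] t 14.7
```

```bash
python3 -m handwheel '[{"gripper":0.5,"offset":[0,0,-40],"rotation":[0,0,0]},{"gripper":0.5,"offset":[0,0,-80],"rotation":[0,0,0]},{"gripper":0.5,"offset":[8,32,-95],"rotation":[0,0,0]},{"gripper":0.5,"offset":[19,76,-95],"rotation":[0,0,0]},{"gripper":0.5,"offset":[30,120,-95],"rotation":[0,0,0]},{"gripper":0.5,"offset":[40,160,-95],"rotation":[0,0,0]},{"gripper":0.5,"offset":[45,178,-95],"rotation":[0,0,0]},{"gripper":0.5,"offset":[45,178,-95],"rotation":[0,0,0]}]'; python3 t.py .629 -.1185 .026
```

```text
t: 15.7
tool_pos: [0.6284, -0.1179, 0.0989]
tool_rot: [-2.631, -1.716, 0.0]
contact_force: [-0.0, 0.3, 0.5]
opening: 0.035
grip_force: 30.2
off [-0.3  0.9 72.9] t 15.7
```

```bash
python3 -m handwheel '[{"gripper":0.5,"offset":[0,0,25],"rotation":[0,0,0]},{"gripper":0.5,"offset":[0,0,45],"rotation":[0,0,0]},{"gripper":0.5,"offset":[0,0,60],"rotation":[0,0,0]},{"gripper":0.5,"offset":[0,0,70],"rotation":[0,0,0]},{"gripper":0.5,"offset":[0,0,73],"rotation":[0,0,0]},{"gripper":0.5,"offset":[0,0,73],"rotation":[0,0,0]},{"gripper":0,"offset":[0,0,73],"rotation":[0,0,0]},{"gripper":-0.4,"offset":[0,0,73],"rotation":[0,0,0]}]'
```

```text
t: 16.7
tool_pos: [0.6283, -0.118, 0.0271]
tool_rot: [2.631, 1.716, 0.001]
contact_force: [0.6, 0.4, -0.2]
opening: 0.0587
grip_force: 0.0
```

```bash
python3 -m handwheel '[{"gripper":-0.4,"offset":[0,0,-30],"rotation":[0,0,0]},{"gripper":-0.4,"offset":[0,0,-75],"rotation":[0,0,0]},{"gripper":-0.4,"offset":[0,-30,-100],"rotation":[0,0,0]},{"gripper":-0.4,"offset":[0,-75,-110],"rotation":[0,0,0]},{"gripper":-0.4,"offset":[0,-120,-120],"rotation":[0,0,0]},{"gripper":-0.4,"offset":[0,-160,-120],"rotation":[0,0,0]},{"gripper":-0.4,"offset":[0,-180,-120],"rotation":[0,0,0]},{"gripper":-0.4,"offset":[0,-180,-120],"rotation":[0,0,0]}]'
python3 - <<'E'
from station import ctrl
from h import *
d=ctrl.get_image("scene");a=cv2.resize(d["image"][150:230,200:340,::-1],None,fx=4,fy=4,interpolation=cv2.INTER_CUBIC)
d=ctrl.get_image("top");b=cv2.resize(d["image"][130:200,180:320,::-1],None,fx=4,fy=4,interpolation=cv2.INTER_CUBIC)
cv2.imwrite("pics/fin.png",np.vstack([a[:300],b]))
E
```

```text
t: 17.7
tool_pos: [0.4625, -0.0449, 0.1467]
tool_rot: [2.63, 1.716, 0.001]
contact_force: [0.3, -0.1, 0.2]
opening: 0.0597
grip_force: 0.0
```

View pics/fin.png

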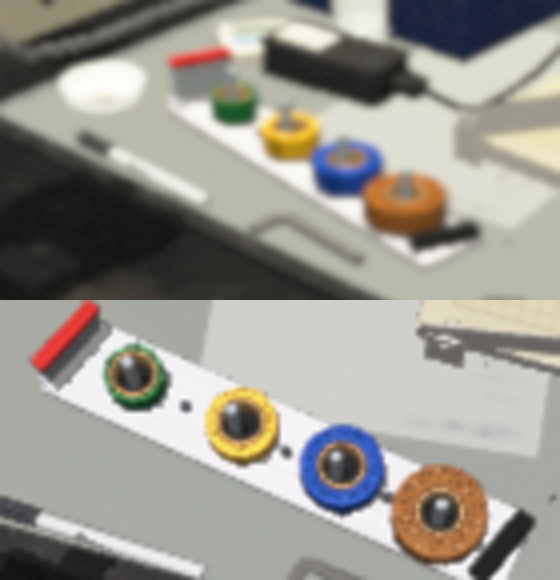

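Green, yellow, blue and brown sit flat on posts 1 to 4, starting at the blade: (135,375), (241,425), (342,467) and (440,512). The dish is untouched and the gripper is clear.

```bash
python3 -c "
from station import ctrl
print(ctrl.finish_job())"
```

```text
the job is handed in; nothing more can be done
None
```

The job is handed in at about 18 s: the last pictures showed green, yellow, blue and brown flat on posts 1 to 4 from the blade, the dish in place and the gripper clear, but the hand-in returned no verdict.

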